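Layer a small clutch pack on the platen

TASK

Build up the small clutch pack on the round dark grey platen: take the three discs off the sloping green rack and lay them flat on one another, the brown friction lining first, then the bare steel plate, then the blue pressure plate with its boss still upward, all centred inside the light ring engraved on the platen. Set each disc down, do not drop it, and leave the piston where it stands.

Things in the scene. Friction and masses are not known exactly. Their poses are not given: they have to be found in the camera images.
- rack: fixed green rack, 340 mm along its y, 100 mm along its x; origin under its centre. Its board slopes 30 degrees, low edge at -x (robot side): the face passes through (0, 0, 60 mm), its normal leans 30 degrees to -x. Discs lie at y = -110, 0, +110 mm in any order, each stopped on its downhill side by two pins 9 mm high; the flanks (along y) are free for fingers
- lining: brown friction lining with dark radial grooves, a solid disc 62 mm across, 14 mm thick, 0.09 kg. Origin at the centre of its underside, z along its axis to its upper face; at the start its x points up the slope and y along the rack
- steel_plate: bare steel plate with six small dark spots near its rim, a solid disc 62 mm across, 12 mm thick, 0.2 kg. Origin and axes as for the lining
- pressure_plate: blue pressure plate, a solid disc 62 mm across, 16 mm thick, with a central boss 28 mm across and 6 mm high on its upper face, 0.18 kg. Origin (centre of the underside) and axes as for the lining
- platen: fixed round dark grey platen on the bench, 124 mm across at the foot, 112 mm at its flat top, 20 mm high; origin at the centre of its underside
- platen_top (a point): centre of the platen's flat top, z up; round it is engraved a light ring of 74 mm diameter
- piston: aluminium engine piston standing upright, 77 mm across, 57 mm high, to be left alone; origin at the centre of its underside
Things that resemble listed ones, but are neither listed nor needed, are in the scene too. Of the things that look like the pressure_plate, the larger one is meant.

How it is judged:
By the outcome, as a careful person would: the job done as asked, in the order asked, and still so for the second after the job is handed in, with the robot touching nothing.
It also fails if it takes over 64 s, if anything falls off the work surface, if the arm or the gripper's body presses on something with over 40 N, if the wrist force passes 120 N, or if a joint passes its speed limit or range.

ROBOT

A 6-joint arm with a two-finger parallel gripper is mounted at the origin on a cart in front of the work surface, level with it; the furniture and walls round the work are solid. World frame = base frame: x ahead of the robot, y to its left, z up, the work surface at z = 0. Lengths are in m, angles in rad, forces in N, time in s.
With the tool pointing down it reaches from about 0.3 to 0.875 m from the base axis. Payload 6.4 kg.
Tool frame: the origin (TCP) lies on the centre line of the jaws, within the pads' length; the fingertips stand 8 mm ahead of it and the grasp point (between the pads) lies 11 mm behind it; z points along the fingers, y is the line along which they close (so a half turn about z gives the same grasp; the last joint's range is limited). The gripper opens to 85 mm and grips with 20 to 120 N. Pads are 22 mm wide; open, the fingers measure 114 mm over their backs; the gripper's body (76 mm by 85 mm) begins 54 mm behind the grasp point. The pads swing forward as they close: fully open they stand 13 mm farther back than shut.
Start: joints at [-1.54, 0.181, 1.607, -0, 1.354, -0.206], TCP at [0.135, -0.559, 0.239] pointing down, gripper open.
Joint ranges: [-2.99, 2.99], [-0.89, 2.07], [0.3, 2.58], [-1.14, 4.28], [0, 2.63], [-3.12, 3.12]. Speed limits (rad/s): [2.57, 2.57, 3.01, 3.14, 3.14, 3.14].

INTERFACE

Orientations are given as a unit quaternion [w, x, y, z].
In Python, from bench import ctrl gives the robot as it stands.
- The arm moves only by the shell command python3 -m handwheel 'ROWS' [OPENING]. ROWS is JSON, a list that holds one entry, the list of rows, each a list of 4 numbers: the shift along the tool's x, y, z each as a share of 20 cm, from -1 to 1, then the turn about the tool's z as a share of 1.5 rad, from -1 to 1. In form: [[[x, y, z, twist], ...]]. A call has 1 to 10 rows; each row is the pose to reach, as a shift and turn from the pose commanded when the call began, along the tool's axes at that moment; what a row does not reach only later rows make up. A row lasts 1/8 s, in which the tool goes at most 62.5 mm and 10.7 degrees, less where a joint would pass 70% of its speed; a pose out of reach is approached as far as the arm can. A call with a number of a shift or a turn outside -1 to 1 is refused whole. A call with a gripper value outside its range is refused whole. OPENING is the finger opening in mm, from 0 to 85.4, set as the call begins (- or left out, the last holds). The fingers move at their own pace and stop on an object; the grip force is fixed at half the most. Time passes only in rows, so rows that repeat a pose let the fingers close. It gives the time, the measured TCP pose, the force, the opening and the grip force at its end, in the units of the state.
- ctrl.get_obs(): the state, without advancing time (a new reading comes with each control period).
- ctrl.camera(name): name is "scene" or "top"; returns a dict with "color" (480x640x3 uint8, red, green, blue), "range_z" (480x640 float32, m along the optical axis (not along the pixel's ray), 0 where there is no reading), "K" (3x3 intrinsics, pixels), "distortion" ([k1, k2, p1, p2, k3] as OpenCV has them; the pictures are not rectified), "pose" (4x4, takes a point from camera to world coordinates). Camera axes: x right, y down, z forward; pixel columns grow to the right and rows downward; lengths in m; the calibration is good to about 2 mm. A picture is of the moment at which its call begins.
- ctrl.hand_in(): hands the job in; it is judged then, once.
The state is a dict: "time_s": time; "q": joint angles; "dq": joint speeds; "joint_efforts": joint torques, N m; "eef_pos": TCP position; "eef_rot": TCP orientation; "wrist_force": force on the tool from outside, world axes, zero at the start; "torque": the same for the moment, N m; "opening": opening from 0.0 (shut) to 1.0 (fully open); "grasp_force": force on a finger pad.
Only numpy, scipy, OpenCV 4.12 (cv2) and the standard library are available. Lean on these libraries where they do the work, as an engineer would, in place of code of your own. Each camera call takes 0.05 s, during which the arm holds its last target. There are 200 camera calls.

## Working session

There is one attempt and no reset: what is moved stays moved. The work goes in short steps, Python scripts to look and compute and a shell command to move; the robot and the scene stay as the last step left them, time stands still between calls to the robot, and variables do not carry over. Pictures are saved under pics/ and viewed, at most 10 in all, crops included, and the job is handed in when it is done.

```bash
ls; mkdir -p pics; python3 - <<'E'
from bench import ctrl
import cv2,numpy as np
np.set_printoptions(precision=4,suppress=True)
for n in("scene","top"):
    c=ctrl.camera(n); np.savez('cam_'+n,**{k:np.array(v) for k,v in c.items()})
    cv2.imwrite(f'pics/{n}0.png',c["color"][...,::-1]); print(n,c["K"],c["distortion"],c["pose"])
print(ctrl.get_obs())
E
```

```text
pics
scene [[617.8838   0.     316.3466]
 [  0.     617.8838 238.2267]
 [  0.       0.       1.    ]] [0.019 0.    0.    0.    0.   ] [[-0.5893 -0.337   0.7343 -0.4738]
 [-0.8077  0.2239 -0.5454  0.8017]
 [ 0.0194 -0.9145 -0.4041  0.6002]
 [ 0.      0.      0.      1.    ]]
top [[470.8605   0.     316.7128]
 [  0.     470.8605 238.9116]
 [  0.       0.       1.    ]] [0.0401 0.     0.     0.     0.    ] [[ 0.1149 -0.9701  0.2137  0.3254]
 [-0.9934 -0.1129  0.0213  0.0586]
 [ 0.0034 -0.2147 -0.9767  0.974 ]
 [ 0.      0.      0.      1.    ]]
{'time_s': 0.1, 'q': array([-1.5403,  0.1815,  1.6079,  0.    ,  1.3538, -0.2063]), 'dq': array([-0.0014, -0.0028, -0.0038, -0.0029,  0.0002,  0.0008]), 'joint_efforts': array([  0.0004, -44.5875, -35.2238,  -0.0002,   0.0041,   0.    ]), 'eef_pos': array([ 0.1349, -0.5585,  0.2385]), 'eef_rot': array([-0.0008,  0.993 ,  0.1181,  0.0001]), 'wrist_force': array([-0.0348, -0.0019, -0.1241]), 'torque': array([-0.0384, -0.015 , -0.025 ]), 'grasp_force': 0.0, 'opening': 0.9971608332457871}
```

View pics/top0.png

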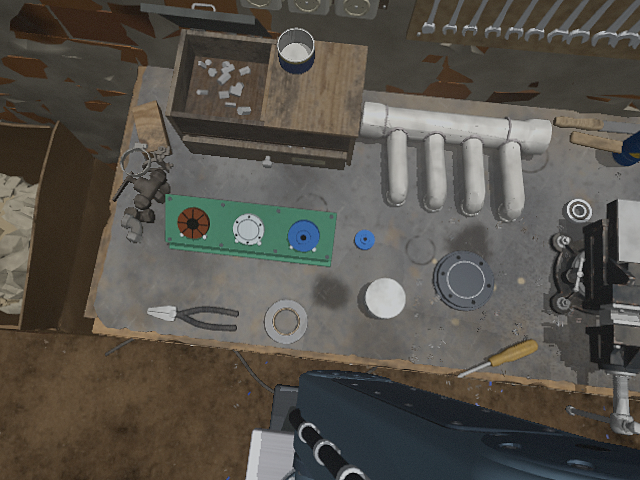

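View pics/scene0.png

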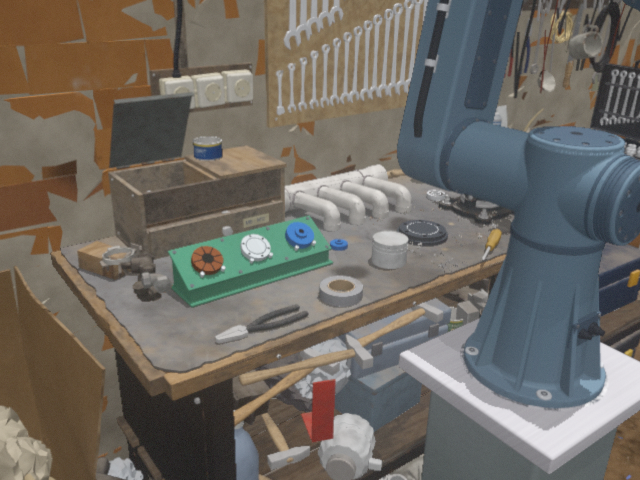

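The top view shows the rack discs: lining (193,223), steel (248,229) and large blue (303,236). The platen with its ring is at (464,279) and the piston at (385,298).

Look-alikes:
- **Blue:** small blue disc on the bench (364,240), against the pressure plate on the rack (303,236).
- **Steel:** loose ring/bearing (578,210), tape roll (286,320) and bench stain ring (420,250), against the steel plate on the rack (248,229).
- **Platen:** only (464,279) fits.

I choose the three on the rack.

```bash
cat > h.py <<'E'
import numpy as np,cv2
np.set_printoptions(precision=4,suppress=True)
def load(n):
    return dict(np.load(f'cam_{n}.npz'))
def grab(n):
    from bench import ctrl
    c=ctrl.camera(n); return {k:np.array(v) for k,v in c.items()}
def ray(c,uv):
    p=cv2.undistortPoints(np.array([[uv]],float),c["K"],c["distortion"])[0,0]
    return c["pose"][:3,3],c["pose"][:3,:3]@np.array([p[0],p[1],1.])
def onz(c,uv,z):
    o,d=ray(c,uv); return o+d*(z-o[2])/d[2]
def tri(c1,u1,c2,u2):
    o,d=ray(c1,u1);p,e=ray(c2,u2)
    s=np.linalg.lstsq(np.c_[d,-e],p-o,rcond=None)[0]
    a,b=o+d*s[0],p+e*s[1]; return (a+b)/2,np.linalg.norm(a-b)
def deep(c,uv):
    o,d=ray(c,uv);z=c["range_z"][int(uv[1])-1:int(uv[1])+2,int(uv[0])-1:int(uv[0])+2]
    return o+d*np.median(z)
def mask(c,kind):
    h=cv2.cvtColor(c["color"],cv2.COLOR_RGB2HSV)
    return cv2.inRange(h,*{'brown':((3,130,60),(15,255,255)),'blue':((100,150,60),(120,255,255)),
      'green':((65,60,40),(90,255,255)),'steel':((0,0,140),(180,50,255)),'ring':((0,0,130),(180,60,255)),'dark':((90,15,30),(125,110,110))}[kind])
def ell(m,box):
    x0,y0,x1,y1=box;z=np.zeros_like(m);z[y0:y1,x0:x1]=m[y0:y1,x0:x1]
    pts=cv2.findNonZero(z)
    cs=cv2.findContours(z,cv2.RETR_EXTERNAL,cv2.CHAIN_APPROX_NONE)[0]
    big=np.vstack([c for c in cs if cv2.contourArea(c)>12])
    e=cv2.fitEllipse(cv2.convexHull(big)); return e
E
python3 - <<'E'
from h import *
T,S=load('top'),load('scene')
for k,bt,bs in (('brown',(170,200,216,246),(185,238,228,280)),('steel',(229,210,268,244),(238,230,275,262)),('blue',(280,215,325,256),(283,218,318,250))):
    a,b=ell(mask(T,k),bt),ell(mask(S,k),bs)
    p,e=tri(T,a[0],S,b[0]); print(k,a,b,'tri',p,'err',e,'depth',deep(T,a[0]),deep(S,b[0]))
g=mask(T,'green'); c=max(cv2.findContours(g,cv2.RETR_EXTERNAL,cv2.CHAIN_APPROX_NONE)[0],key=cv2.contourArea)
print('green',cv2.approxPolyDP(cv2.convexHull(c),4,True)[:,0].tolist())
e=ell(mask(T,'ring'),(440,252,491,305)); print('ring',e,onz(T,e[0],.02),deep(T,e[0]))
for u in ((464-26,279),(464+26,279)): print(onz(T,u,.02))
e=ell(mask(T,'steel'),(355,270,415,325)); print('piston',e,onz(T,e[0],.057))
x=lambda c,b,s:cv2.resize(c["color"][b[1]:b[3],b[0]:b[2],::-1],None,fx=s,fy=s,interpolation=cv2.INTER_CUBIC)
i1=x(T,(160,185,360,275),4); i2=cv2.copyMakeBorder(x(T,(425,235,505,320),3),0,0,0,560,cv2.BORDER_CONSTANT)
cv2.imwrite('pics/crop1.png',np.vstack([i1,i2[:240]]))
E
```

```text
brown ((192.7662353515625, 222.53457641601562), (30.185653686523438, 30.89876937866211), 108.12770080566406) ((206.41629028320312, 259.274169921875), (24.85516357421875, 30.020517349243164), 95.82221221923828) tri [0.5276 0.325  0.0696] err 0.0006282650774025844 depth [0.5265 0.3235 0.0754] [0.5239 0.3264 0.0713]
steel ((247.80020141601562, 230.2653350830078), (31.109169006347656, 33.30250549316406), 162.03302001953125) ((256.2425537109375, 248.23802185058594), (26.47304916381836, 34.165252685546875), 128.22409057617188) tri [0.5246 0.2148 0.0665] err 0.002696500098109316 depth [0.5244 0.215  0.0716] [0.5192 0.2165 0.0687]
blue ((303.3881530761719, 235.4598388671875), (30.774473190307617, 31.294647216796875), 22.423690795898438) ((299.84783935546875, 233.2865447998047), (19.56406021118164, 27.495500564575195), 114.21942901611328) tri [0.5258 0.1045 0.0729] err 0.001534057400964467 depth [0.5242 0.1046 0.0824] [0.5165 0.1101 0.0775]
green [[165, 194], [336, 213], [330, 265], [170, 248], [165, 240]]
ring ((465.2530212402344, 279.2055358886719), (36.740779876708984, 39.33711242675781), 128.54653930664062) [ 0.4857 -0.2297  0.02  ] [ 0.4856 -0.2295  0.0207]
[ 0.4797 -0.175   0.02  ]
[ 0.492  -0.2791  0.02  ]
piston ((385.2233581542969, 297.6656494140625), (39.65747833251953, 40.8628044128418), 138.67465209960938) [ 0.4254 -0.0667  0.057 ]
```

View pics/crop1.png

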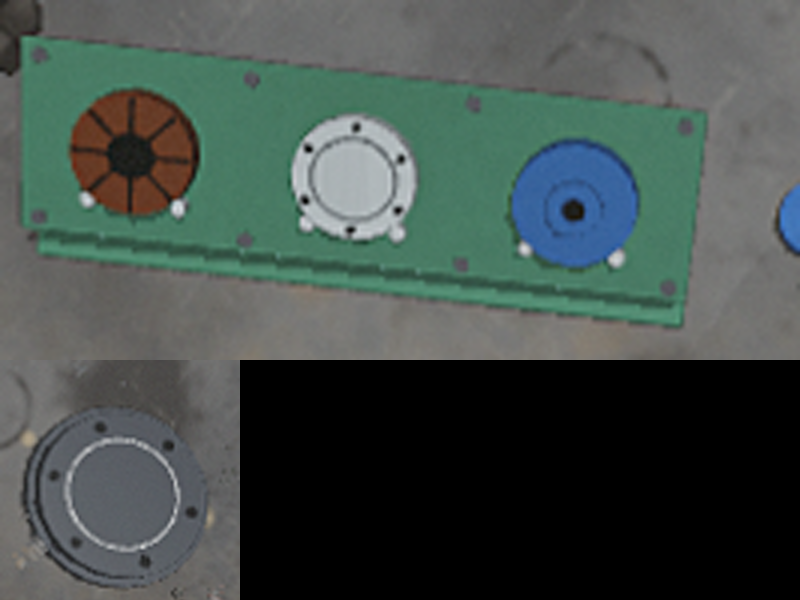

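Crop confirms the choice: brown grooved lining, spotted steel plate and large blue bossed plate on the rack, each with two pins on the downhill side. The flanks are clear and the platen ring is clean. Next I compute the grasp targets.

```bash
cat > plan.py <<'E'
from h import *
from bench import ctrl
from scipy.spatial.transform import Rotation as R
def state():
    o=ctrl.get_obs(); r=R.from_quat(np.roll(o["eef_rot"],-1)).as_matrix(); return o,np.array(o["eef_pos"]),r
def go(target,yaw=None):
    o,p,r=state(); d=r.T@(np.array(target)-p)
    cur=np.arctan2(r[1,0],r[0,0])
    tw=None if yaw is None else -((yaw-cur+np.pi/2)%np.pi-np.pi/2)/1.5
    print('t',round(o["time_s"],2),'tcp',p,'yaw',round(cur,4),'tiltz',r[:,2],'F',o["wrist_force"],'open',round(o["opening"]*85.4,1),'-> shares',d/.2,'twist',tw)
E
python3 - <<'E'
from plan import *
T=load('top');S=load('scene')
a,b=onz(T,(165,194),.0889),onz(T,(336,213),.0889); print('rack upper edge',a,b,np.linalg.norm(a-b),'yaw',np.arctan2(*(-(a-b)[:2]*[1,-1])))
for k,u,z,t in(('lin',(193.2,222.9),.0721,14),('steel',(248.3,229.3),.0704,12),('blue',(303.6,235.6),.0739,16)):
    p=onz(T,u,z); print(k,'topcentre',p)
for uv,s in (((206.4,259.3),.0721),((256.2,248.2),.0704)): print('scene',onz(S,uv,s))
e=ell(mask(S,'blue'),(283,218,318,250))
go((.524,.325,.2))
E
```

```text
rack upper edge [0.574  0.3828 0.0889] [0.5747 0.0466 0.0889] 0.3362626317636681 yaw 0.0020356117930360076
lin topcentre [0.5266 0.3235 0.0721]
steel topcentre [0.5267 0.2145 0.0704]
blue topcentre [0.5259 0.1046 0.0739]
scene [0.5224 0.3272 0.0721]
scene [0.5161 0.2184 0.0704]
t 0.1 tcp [ 0.1349 -0.5585  0.2385] yaw 0.2368 tiltz [-0.      0.0016 -1.    ] F [-0.0348 -0.0019 -0.1241] open 85.2 -> shares [ 2.9274 -3.8374  0.1992] twist None
```

```bash
python3 -m handwheel '[[[0.9,-0.45,-0.15,0.158],[0.9,-0.45,-0.15,0.158],[0.9,-0.45,-0.15,0.158],[0.9,-0.45,-0.15,0.158],[0.9,-0.45,-0.15,0.158]]]'
python3 - <<'E'
from plan import *
go((.528,.3235,.12),0.002)
T=load('top')
g=cv2.erode(mask(T,'green'),np.ones((3,3),np.uint8)); v,u=np.nonzero(g)
P=np.array([deep(T,(a,b)) for a,b in zip(u,v)]);P=P[(P[:,2]>.03)&(P[:,2]<.1)]
# plane robust
for _ in range(5):
    A=np.c_[P[:,:2],np.ones(len(P))];s=np.linalg.lstsq(A,P[:,2],rcond=None)[0];r=P[:,2]-A@s;P=P[abs(r)<max(2*np.std(r),.002)]
print('face z=ax+by+c',s,len(P),'slope',np.degrees(np.arctan(np.hypot(*s[:2]))),'at .533',[s@[.533,y,1] for y in(.3235,.2145,.1046)],P.min(0),P.max(0))
E
```

```text
time_s: 0.72
eef_pos: [0.2893, -0.4289, 0.2693]
eef_rot: [0.0, 1.0, 0.001, -0.0]
wrist_force: [-0.6, 0.3, -0.5]
opening: 1.003
grasp_force: 0.0
t 0.72 tcp [ 0.2893 -0.4289  0.2693] yaw 0.002 tiltz [-0.0003 -0.0004 -1.    ] F [-0.6027  0.3247 -0.4674] open 85.6 -> shares [ 1.2014 -3.7597  0.7446] twist 1.1255742477918792e-05
face z=ax+by+c [ 0.5796  0.0017 -0.2484] 4558 slope 30.094648076458522 at .533 [np.float64(0.061040560075687506), np.float64(0.06086030212030338), np.float64(0.06067855579648038)] [0.4905 0.0478 0.0347] [0.5749 0.3826 0.0866]
```

```bash
python3 -m handwheel '[[[0.4,-1,0,0],[0.4,-1,0,0],[0.4,-1,0,0],[0.4,-1,0,0]]]' 72 >/dev/null
python3 -m handwheel '[[[0.4,-1,0,0],[0.4,-1,0,0],[0.4,-1,0,0],[0.4,-1,0,0]]]' >/dev/null
python3 -m handwheel '[[[0.37,-1,0,0],[0.37,-1,0,0],[0.37,-1,0,0],[0.37,-1,0,0]]]' >/dev/null
python3 -m handwheel '[[[0,-0.76,0.5,0],[0,-0.76,0.5,0],[0,-0.76,0.5,0],[0,-0.76,0.5,0]]]'
python3 - <<'E'
from plan import *
go((.524,.3235,.09),0.002)
T=grab('top');S=grab('scene')
x=lambda c,b,s:cv2.resize(c["color"][b[1]:b[3],b[0]:b[2],::-1],None,fx=s,fy=s,interpolation=cv2.INTER_CUBIC)
cv2.imwrite('pics/c2.png',np.hstack([x(T,(110,150,260,270),2.6),x(S,(140,180,290,300),2.6)]))
E
```

```text
time_s: 2.72
eef_pos: [0.5213, 0.3229, 0.1644]
eef_rot: [0.001, 1.0, 0.001, -0.004]
wrist_force: [-0.2, -0.7, 0.8]
opening: 0.841
grasp_force: 0.0
t 2.73 tcp [0.5213 0.3229 0.1644] yaw 0.0015 tiltz [-0.0071 -0.0027 -1.    ] F [-0.1666 -0.6785  0.7938] open 71.8 -> shares [ 0.0162 -0.0041  0.3718] twist -0.00030565628749827195
```

View pics/c2.png

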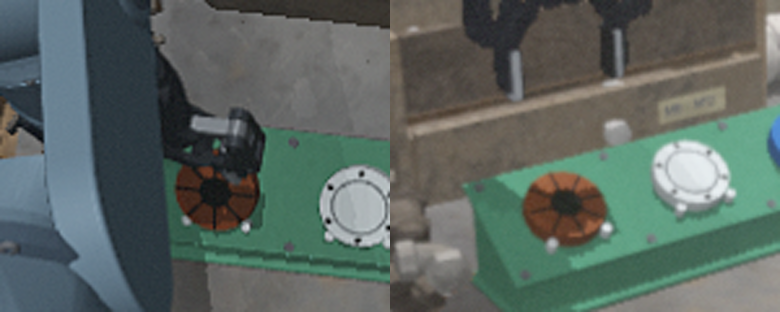

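```bash
python3 - <<'E'
from plan import *
S=load('scene')
for u,y in(((227.7,210),.287),((188.8,217.7),.359)):
    o,d=ray(S,u);print(o+d*(y-o[1])/d[1], o+d*(.521-o[0])/d[0])
go((.524,.3235,.09),0.002)
E
```

```text
[0.5023 0.287  0.173 ] [0.521  0.2771 0.1648]
[0.5197 0.359  0.1673] [0.521  0.3584 0.1668]
t 2.83 tcp [0.5235 0.3213 0.1681] yaw -0.0008 tiltz [-0.0015 -0.0015 -1.    ] F [ 0.171  -0.2641  0.3727] open 72.1 -> shares [ 0.0029 -0.0116  0.3906] twist -0.0018733131580498015
```

```bash
python3 -m handwheel '[[[0,-0.011,0.3,0],[0,-0.011,0.4,0],[0,-0.011,0.46,0],[0,-0.011,0.49,0],[0,-0.011,0.49,0],[0,-0.011,0.49,0]]]'
python3 -m handwheel '[[[0,0,0.01,0],[0,0,0.02,0],[0,0,0.02,0]]]'
python3 -c "
from plan import *
go((.524,.3235,.066),0.002)"
```

```text
time_s: 3.58
eef_pos: [0.5238, 0.3253, 0.0726]
eef_rot: [-0.0, 1.0, -0.0, 0.001]
wrist_force: [-0.1, -0.3, 0.8]
opening: 0.843
grasp_force: 0.0
time_s: 3.95
eef_pos: [0.5227, 0.3249, 0.0671]
eef_rot: [0.0, 1.0, -0.0, -0.0]
wrist_force: [-0.5, 0.2, 0.2]
opening: 0.842
grasp_force: 0.0
t 3.95 tcp [0.5227 0.3249 0.0671] yaw -0.0001 tiltz [-0.0004 -0.0002 -1.    ] F [-0.5007  0.1938  0.2286] open 71.9 -> shares [0.0065 0.0069 0.0054] twist -0.001370884745534558
```

```bash
python3 -m handwheel '[[[0,0,0.01,0],[0,0,0.01,0],[0,0,0.01,0]]]'; python3 -m handwheel '[[[0,0,0.01,0],[0,0,0.01,0],[0,0,0.01,0]]]'
```

```text
time_s: 4.32
eef_pos: [0.5229, 0.3249, 0.0652]
eef_rot: [0.0, 1.0, -0.0, -0.0]
wrist_force: [-0.6, 0.4, -0.1]
opening: 0.844
grasp_force: 0.0
time_s: 4.7
eef_pos: [0.5229, 0.3249, 0.0633]
eef_rot: [0.0, 1.0, -0.0, -0.0]
wrist_force: [1.3, 0.3, -0.1]
opening: 0.844
grasp_force: 0.0
```

```bash
python3 -m handwheel '[[[0,0,0,0],[0,0,0,0],[0,0,0,0]]]' 64;  python3 -m handwheel '[[[0,0,0,0],[0,0,0,0],[0,0,0,0]]]' 40
```

```text
time_s: 5.08
eef_pos: [0.5229, 0.3249, 0.0633]
eef_rot: [0.0, 1.0, -0.0, 0.0]
wrist_force: [-1.0, -0.8, 0.3]
opening: 0.75
grasp_force: 0.0
time_s: 5.45
eef_pos: [0.5231, 0.3245, 0.0641]
eef_rot: [0.0, 1.0, -0.0, 0.0]
wrist_force: [-2.1, -2.2, 5.2]
opening: 0.696
grasp_force: 64.2
```

```bash
python3 -m handwheel '[[[0,0,-0.05,0],[0,0,-0.1,0],[0,0,-0.3,0],[0,0,-0.5,0],[0,0,-0.5,0]]]'
python3 - <<'E'
from plan import *
go((.48,-.2297,.16),0.002)
T=grab('top');S=grab('scene')
x=lambda c,b,s:cv2.resize(c["color"][b[1]:b[3],b[0]:b[2],::-1],None,fx=s,fy=s,interpolation=cv2.INTER_CUBIC)
cv2.imwrite('pics/c3.png',np.hstack([x(T,(140,150,260,270),3.2),x(S,(160,180,260,280),3.84)]))
E
```

```text
time_s: 6.08
eef_pos: [0.5256, 0.3261, 0.1683]
eef_rot: [-0.002, 1.0, 0.0, 0.004]
wrist_force: [1.2, 0.7, -2.1]
opening: 0.698
grasp_force: 65.0
t 6.08 tcp [0.5256 0.3261 0.1683] yaw 0.0 tiltz [ 0.0081  0.0032 -1.    ] F [ 1.1734  0.7367 -2.0923] open 59.6 -> shares [-0.2283  2.7792  0.0307] twist -0.0013124718191919922
```

View pics/c3.png

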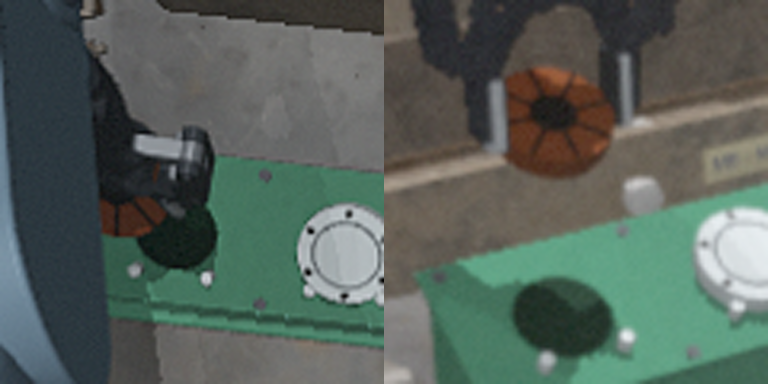

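```bash
python3 -m handwheel '[[[-0.13,0.25,0,0],[-0.13,0.5,0,0],[-0.13,0.75,0,0],[-0.13,0.95,0,0]]]' >/dev/null
python3 -m handwheel '[[[-0.12,0.3,0,0],[-0.12,0.6,0,0],[-0.12,0.9,0,0],[-0.12,0.95,0,0]]]' >/dev/null
python3 -m handwheel '[[[0,0.3,0,0],[0,0.6,0.1,0],[0,0.8,0.3,0],[0,0.87,0.45,0],[0,0.87,0.5,0],[0,0.87,0.5,0],[0,0.87,0.5,0]]]' 
python3 -c "
from plan import *
go((.472,-.229,.0385),0.002)"
```

```text
time_s: 8.05
eef_pos: [0.4737, -0.2284, 0.0644]
eef_rot: [0.0, 1.0, 0.001, 0.001]
wrist_force: [0.1, 0.5, -2.0]
opening: 0.693
grasp_force: 65.2
t 8.05 tcp [ 0.4737 -0.2284  0.0644] yaw 0.0013 tiltz [ 0.0013 -0.0008 -1.    ] F [ 0.1348  0.5267 -1.9528] open 59.1 -> shares [-0.0085  0.003   0.1293] twist -0.0004527485592920044
```

```bash
python3 -m handwheel '[[[-0.008,0,0.06,0],[-0.008,0.003,0.1,0],[-0.008,0.003,0.115,0],[-0.008,0.003,0.115,0]]]'; python3 -m handwheel '[[[0,0,0.01,0],[0,0,0.015,0],[0,0,0.015,0]]]'
```

```text
time_s: 8.55
eef_pos: [0.471, -0.2296, 0.04]
eef_rot: [-0.0, 1.0, -0.0, -0.0]
wrist_force: [0.5, -0.3, -0.6]
opening: 0.696
grasp_force: 65.2
time_s: 8.93
eef_pos: [0.472, -0.2299, 0.0382]
eef_rot: [0.0, 1.0, -0.0, 0.001]
wrist_force: [0.1, 2.0, 5.4]
opening: 0.699
grasp_force: 65.9
```

```bash
python3 - <<'E'
from plan import *
go((.48,-.229,.024),0.002)
S=grab('scene');T=grab('top')
x=lambda c,b,s:cv2.resize(c["color"][b[1]:b[3],b[0]:b[2],::-1],None,fx=s,fy=s,interpolation=cv2.INTER_CUBIC)
cv2.imwrite('pics/c4.png',np.hstack([x(T,(420,220,520,320),3.8),x(S,(370,170,470,270),3.8)]))
E
```

```text
t 8.93 tcp [ 0.472  -0.2299  0.0382] yaw -0.0003 tiltz [ 0.0013 -0.0005 -1.    ] F [0.0809 2.0186 5.4341] open 59.7 -> shares [ 0.0401 -0.0047  0.071 ] twist -0.0015278177616887174
```

View pics/c4.png

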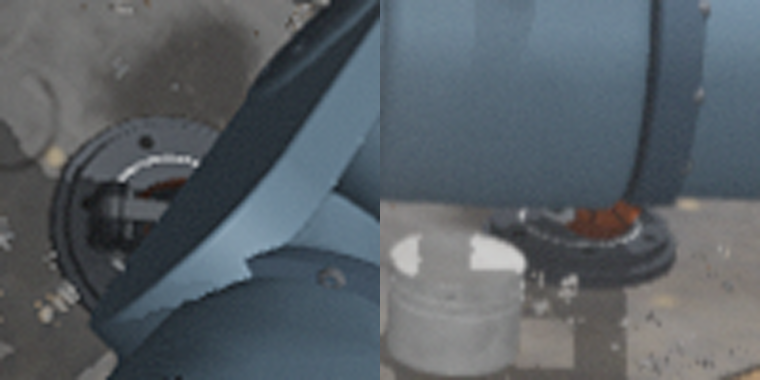

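```bash
python3 -m handwheel '[[[0.01,0,0.011,0],[0.018,0,0.022,0],[0.018,0,0.022,0]]]'; python3 -m handwheel '[[[0.007,0,0.012,0],[0.013,0,0.025,0],[0.013,0,0.025,0]]]'
```

```text
time_s: 9.4
eef_pos: [0.4758, -0.2301, 0.0345]
eef_rot: [0.0, 1.0, -0.0, 0.001]
wrist_force: [-1.9, 3.9, 12.4]
opening: 0.697
grasp_force: 68.4
time_s: 9.78
eef_pos: [0.4796, -0.2304, 0.0301]
eef_rot: [0.001, 1.0, -0.0, 0.002]
wrist_force: [1.6, 4.6, 13.6]
opening: 0.7
grasp_force: 70.7
```

```bash
python3 -m handwheel '[[[0.002,0,0.01,0],[0.003,0,0.018,0],[0.003,0,0.018,0]]]'; python3 -m handwheel '[[[0,0,0.008,0],[0,0,0.008,0]]]';
```

```text
time_s: 10.15
eef_pos: [0.4811, -0.2309, 0.0272]
eef_rot: [0.001, 1.0, -0.0, 0.003]
wrist_force: [2.7, 4.0, 15.5]
opening: 0.699
grasp_force: 72.4
time_s: 10.4
eef_pos: [0.4816, -0.2311, 0.026]
eef_rot: [0.002, 1.0, -0.0, 0.003]
wrist_force: [3.9, 4.8, 16.7]
opening: 0.696
grasp_force: 73.1
```

```bash
python3 -m handwheel '[[[0,0,0.008,0],[0,0,0.008,0]]]';python3 -m handwheel '[[[-0.002,0,0.008,0],[-0.002,0,0.008,0]]]'
```

```text
time_s: 10.65
eef_pos: [0.482, -0.2313, 0.0246]
eef_rot: [0.002, 1.0, -0.0, 0.004]
wrist_force: [6.1, 4.8, 16.4]
opening: 0.697
grasp_force: 73.7
time_s: 10.9
eef_pos: [0.4823, -0.2316, 0.0234]
eef_rot: [0.002, 1.0, -0.0, 0.005]
wrist_force: [7.1, 4.9, 16.6]
opening: 0.702
grasp_force: 75.2
```

```bash
python3 -m handwheel '[[[0.005,0,0.01,0],[0.005,0,0.01,0]]]';python3 -m handwheel '[[[0.0,0,0.01,0],[0.0,0,0.01,0]]]'; python3 -c "
from plan import *
go((.48,-.229,.024),0.002)"
```

```text
time_s: 11.15
eef_pos: [0.4825, -0.2316, 0.0231]
eef_rot: [0.002, 1.0, 0.0, 0.003]
wrist_force: [-4.3, 7.5, 39.4]
opening: 0.699
grasp_force: 87.4
time_s: 11.4
eef_pos: [0.4825, -0.2316, 0.023]
eef_rot: [0.002, 1.0, 0.0, 0.003]
wrist_force: [-11.6, 12.1, 58.8]
opening: 0.697
grasp_force: 97.6
t 11.4 tcp [ 0.4825 -0.2316  0.023 ] yaw 0.0003 tiltz [ 0.006  -0.0035 -1.    ] F [-11.558   12.0759  58.8169] open 59.5 -> shares [-0.0126 -0.013  -0.005 ] twist -0.0011397585982590996
```

```bash
python3 -m handwheel '[[[0,0,-0.012,0],[0,0,-0.012,0]]]';python3 -m handwheel '[[[0,0,0,0],[0,0,0,0],[0,0,0,0]]]' 68;python3 -m handwheel '[[[0,0,-0.1,0],[0,0,-0.4,0],[0,0,-0.6,0],[0,0,-0.6,0]]]' 72; python3 -m handwheel '[[[0.22,-0.3,0,0],[0.22,-0.6,0,0],[0.22,-0.9,0,0],[0.22,-1,0,0]]]'
python3 - <<'E'
from plan import *
go((.524,.2145,.09),0.002)
T=grab('top');np.savez('cam_t2',**T)
e=ell(mask(T,'ring'),(440,252,491,305));print('ring',e,onz(T,e[0],.02))
e=ell(mask(T,'brown'),(430,240,500,315));print('lining',e,onz(T,e[0],.034))
for k,v,b in(('l',.034,0),):print(deep(T,e[0]),[deep(T,(e[0][0]+a,e[0][1]+c))[2] for a,c in((-9,0),(9,0),(0,-9),(0,9))])
x=lambda c,b,s:cv2.resize(c["color"][b[1]:b[3],b[0]:b[2],::-1],None,fx=s,fy=s,interpolation=cv2.INTER_CUBIC)
cv2.imwrite('pics/c5.png',x(T,(420,230,520,330),4))
E
```

```text
time_s: 11.65
eef_pos: [0.4824, -0.2315, 0.0231]
eef_rot: [0.002, 1.0, 0.0, 0.003]
wrist_force: [-2.1, 7.2, 35.7]
opening: 0.696
grasp_force: 84.4
time_s: 12.02
eef_pos: [0.4812, -0.2315, 0.0209]
eef_rot: [0.002, 1.0, -0.0, 0.003]
wrist_force: [0.4, 1.8, 16.9]
opening: 0.794
grasp_force: 8.2
time_s: 12.52
eef_pos: [0.481, -0.2316, 0.1421]
eef_rot: [0.003, 1.0, -0.0, 0.003]
wrist_force: [-0.6, -0.3, -0.4]
opening: 0.847
grasp_force: 0.0
time_s: 13.02
eef_pos: [0.5213, -0.0264, 0.1363]
eef_rot: [-0.001, 1.0, 0.001, -0.001]
wrist_force: [0.7, -0.2, 0.5]
opening: 0.846
grasp_force: 0.0
t 13.03 tcp [ 0.5213 -0.0264  0.1363] yaw 0.0027 tiltz [-0.0026  0.0012 -1.    ] F [ 0.7437 -0.1586  0.5423] open 72.3 -> shares [ 0.0172 -1.204   0.2328] twist 0.0004677462721263126
ring ((465.2660217285156, 279.2228698730469), (36.762332916259766, 39.35541534423828), 127.86904907226562) [ 0.4857 -0.2297  0.02  ]
lining ((466.9398498535156, 279.9155578613281), (29.75214385986328, 31.756000518798828), 105.84764862060547) [ 0.4823 -0.2288  0.034 ]
[ 0.4824 -0.2289  0.0338] [np.float64(0.033232853623978875), np.float64(0.032175027187420824), np.float64(0.03312589621630102), np.float64(0.034250633170244016)]
```

View pics/c5.png

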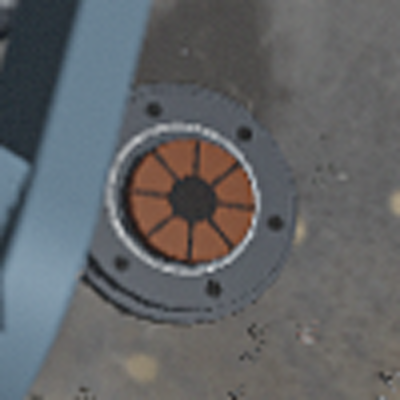

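The lining lies flat (top at 34 mm), but it sits 3.4 mm toward -x inside the ring. I'll re-grip it and slide it to centre.

```bash
python3 -m handwheel '[[[-0.22,0.3,0,0],[-0.22,0.6,0,0],[-0.22,0.9,0,0],[-0.22,1,0.1,0],[-0.22,1,0.3,0],[-0.22,1,0.3,0],[-0.22,1,0.3,0]]]'; python3 -c "
from plan import *
go((.482,-.230,.028),0)"
```

```text
time_s: 13.95
eef_pos: [0.4787, -0.2298, 0.0782]
eef_rot: [-0.0, 1.0, -0.0, -0.0]
wrist_force: [1.1, 0.5, -0.1]
opening: 0.846
grasp_force: 0.0
t 13.95 tcp [ 0.4787 -0.2298  0.0782] yaw -0.0 tiltz [-0.0002  0.0001 -1.    ] F [ 1.1254  0.4662 -0.1356] open 72.2 -> shares [0.0168 0.0013 0.2512] twist -2.4932815084236875e-05
```

```bash
python3 -m handwheel '[[[0.017,0,0.15,0],[0.017,0,0.23,0],[0.017,0,0.245,0],[0.017,0,0.245,0]]]';  python3 -m handwheel '[[[0,0,0,0],[0,0,0,0],[0,0,0,0]]]' 40; python3 -m handwheel '[[[0.01,0,0,0],[0.018,0.003,0,0],[0.018,0.003,0,0]]]'
```

```text
time_s: 14.45
eef_pos: [0.4824, -0.2298, 0.0296]
eef_rot: [0.0, 1.0, 0.0, 0.0]
wrist_force: [0.0, -0.1, 0.5]
opening: 0.842
grasp_force: 0.0
time_s: 14.82
eef_pos: [0.4828, -0.2303, 0.0308]
eef_rot: [0.001, 1.0, -0.0, 0.001]
wrist_force: [-3.2, 1.5, 7.8]
opening: 0.691
grasp_force: 62.4
time_s: 15.2
eef_pos: [0.4851, -0.2307, 0.0307]
eef_rot: [0.0, 1.0, 0.0, -0.001]
wrist_force: [-8.5, 1.2, 12.6]
opening: 0.689
grasp_force: 63.0
```

```bash
python3 -m handwheel '[[[0.006,0,0,0],[0.006,0,0,0]]]'; python3 -m handwheel '[[[0,0,0,0],[0,0,0,0]]]' 72; python3 -m handwheel '[[[0,0,-0.1,0],[0,0,-0.4,0],[0,0,-0.55,0],[0,0,-0.55,0]]]'; python3 -m handwheel '[[[0.19,-0.3,0,0],[0.19,-0.6,0,0],[0.19,-0.9,0,0],[0.19,-1,0,0]]]'
cat > look.py <<'E'
from plan import *
import sys
go((.523,.2150,.0633),0.0)
T=grab('top')
k,z=sys.argv[1],float(sys.argv[2])
e=ell(mask(T,k),(440,252,494,305));c=onz(T,e[0],z);print(k,e,c,'err to ring',c-[.4857,-.2297,z])
print(deep(T,e[0])[2],[deep(T,(e[0][0]+a,e[0][1]+b))[2] for a,b in((-9,0),(9,0),(0,-9),(0,9))])
E
python3 look.py brown .034
```

```text
time_s: 15.45
eef_pos: [0.4861, -0.2308, 0.0307]
eef_rot: [0.0, 1.0, 0.0, -0.001]
wrist_force: [-9.3, 0.8, 13.6]
opening: 0.689
grasp_force: 63.0
time_s: 15.7
eef_pos: [0.4872, -0.2306, 0.0294]
eef_rot: [0.0, 1.0, -0.0, 0.001]
wrist_force: [-0.1, 0.1, 0.5]
opening: 0.843
grasp_force: 0.0
time_s: 16.2
eef_pos: [0.4887, -0.2316, 0.142]
eef_rot: [0.002, 1.0, 0.0, 0.003]
wrist_force: [-0.7, 0.2, -0.0]
opening: 0.839
grasp_force: 0.0
time_s: 16.7
eef_pos: [0.5233, -0.0267, 0.137]
eef_rot: [-0.001, 1.0, 0.001, -0.002]
wrist_force: [-0.7, -0.5, -0.1]
opening: 0.841
grasp_force: 0.0
t 16.7 tcp [ 0.5233 -0.0267  0.137 ] yaw 0.003 tiltz [-0.0032  0.0016 -1.    ] F [-0.742  -0.5385 -0.1141] open 71.9 -> shares [ 0.0033 -1.2077  0.3704] twist 0.0019724153317934126
brown ((467.3739013671875, 277.582275390625), (27.831207275390625, 31.33197593688965), 126.60225677490234) [ 0.4871 -0.2295  0.034 ] err to ring [0.0014 0.0002 0.    ]
0.03502082919371152 [np.float64(0.03312609748485695), np.float64(0.033467837479136175), np.float64(0.03355708333034446), np.float64(0.034308662652950295)]
```

```bash
python3 -m handwheel '[[[0,-0.3,0,0],[0,-0.6,0,0],[0,-0.9,0,0],[0,-1,0,0],[0,-1,0,0]]]' >/dev/null;  python3 -m handwheel '[[[0,-0.18,0.05,0],[0,-0.18,0.22,0],[0,-0.18,0.3,0],[0,-0.18,0.3,0],[0,-0.18,0.3,0]]]'; python3 -c "
from plan import *
go((.523,.2155,.0635),0)"
```

```text
time_s: 18.0
eef_pos: [0.5258, 0.205, 0.0797]
eef_rot: [-0.0, 1.0, -0.001, 0.001]
wrist_force: [0.0, -0.5, -0.1]
opening: 0.843
grasp_force: 0.0
t 18.0 tcp [0.5258 0.205  0.0797] yaw -0.0014 tiltz [ 0.0012  0.0001 -1.    ] F [ 0.0464 -0.5391 -0.1245] open 72.0 -> shares [-0.0142 -0.0527  0.0812] twist -0.0009398343219548799
```

```bash
python3 -m handwheel '[[[-0.014,-0.053,0,0],[-0.014,-0.053,0,0],[-0.014,-0.053,0.05,0],[-0.014,-0.053,0.075,0],[-0.014,-0.053,0.08,0],[-0.014,-0.053,0.08,0]]]';python3 -m handwheel '[[[0,0,0,0],[0,0,0,0],[0,0,0,0],[0,0,0,0]]]' 40
```

```text
time_s: 18.75
eef_pos: [0.522, 0.2162, 0.0626]
eef_rot: [0.0, 1.0, -0.0, -0.0]
wrist_force: [-0.4, -0.3, 0.2]
opening: 0.845
grasp_force: 0.0
time_s: 19.25
eef_pos: [0.5226, 0.2148, 0.0639]
eef_rot: [0.001, 1.0, 0.0, 0.0]
wrist_force: [-2.6, -7.9, 6.7]
opening: 0.701
grasp_force: 63.3
```

```bash
python3 -m handwheel '[[[0,0,-0.05,0],[0,0,-0.1,0],[0,0,-0.3,0],[0,0,-0.5,0],[0,0,-0.5,0]]]'
python3 -m handwheel '[[[-0.13,0.25,0,0],[-0.13,0.5,0,0],[-0.13,0.75,0,0],[-0.13,0.95,0,0]]]' >/dev/null
python3 -m handwheel '[[[-0.1,0.3,0,0],[-0.1,0.6,0,0],[-0.1,0.9,0,0],[-0.1,0.95,0,0]]]' >/dev/null
python3 -m handwheel '[[[0,0.2,0.1,0],[0,0.33,0.2,0],[0,0.33,0.35,0],[0,0.33,0.42,0],[0,0.33,0.42,0],[0,0.33,0.42,0]]]' 
python3 -c "
from plan import *
go((.4755,-.231,.0525),0.0)"
```

```text
time_s: 19.88
eef_pos: [0.5247, 0.2172, 0.1673]
eef_rot: [-0.001, 1.0, 0.0, 0.004]
wrist_force: [0.0, -0.7, -1.9]
opening: 0.697
grasp_force: 65.4
time_s: 21.62
eef_pos: [0.4767, -0.2295, 0.0798]
eef_rot: [0.0, 1.0, 0.0, 0.001]
wrist_force: [0.7, 0.0, -1.9]
opening: 0.696
grasp_force: 65.7
t 21.62 tcp [ 0.4767 -0.2295  0.0798] yaw 0.0007 tiltz [ 0.0011 -0.0008 -1.    ] F [ 0.6937  0.0478 -1.86  ] open 59.4 -> shares [-0.0063  0.0074  0.1364] twist 0.00048713438677679594
```

```bash
python3 -m handwheel '[[[-0.006,0.007,0.06,0],[-0.006,0.007,0.1,0],[-0.006,0.007,0.12,0],[-0.006,0.007,0.12,0]]]'; python3 -m handwheel '[[[0,0,0.01,0],[0,0,0.015,0],[0,0,0.015,0]]]'
```

```text
time_s: 22.12
eef_pos: [0.4745, -0.2309, 0.0544]
eef_rot: [-0.0, 1.0, -0.0, -0.0]
wrist_force: [0.1, -0.1, -2.0]
opening: 0.691
grasp_force: 65.7
time_s: 22.5
eef_pos: [0.4754, -0.2314, 0.0525]
eef_rot: [0.0, 1.0, -0.0, 0.001]
wrist_force: [1.0, 0.4, 2.3]
opening: 0.696
grasp_force: 65.8
```

Contact came where predicted, so I pivot the plate flat.

```bash
python3 -m handwheel '[[[0.01,0,0.011,0],[0.018,0,0.022,0],[0.018,0,0.022,0]]]'; python3 -m handwheel '[[[0.007,0,0.012,0],[0.013,0,0.025,0],[0.013,0,0.025,0]]]'; python3 -m handwheel '[[[0.003,0,0.01,0],[0.006,0,0.018,0],[0.006,0,0.018,0]]]'
```

```text
time_s: 22.88
eef_pos: [0.479, -0.2315, 0.0487]
eef_rot: [0.0, 1.0, -0.0, 0.0]
wrist_force: [-1.3, 1.7, 11.0]
opening: 0.694
grasp_force: 68.6
time_s: 23.25
eef_pos: [0.4828, -0.2317, 0.0443]
eef_rot: [0.001, 1.0, -0.0, 0.002]
wrist_force: [1.7, 2.5, 11.2]
opening: 0.697
grasp_force: 71.2
time_s: 23.62
eef_pos: [0.4846, -0.2319, 0.0411]
eef_rot: [0.001, 1.0, -0.0, 0.002]
wrist_force: [3.2, 2.7, 12.5]
opening: 0.697
grasp_force: 72.8
```

```bash
python3 -m handwheel '[[[0.005,0,0.008,0],[0.005,0,0.008,0]]]';python3 -m handwheel '[[[0.005,0,0.008,0],[0.005,0,0.008,0]]]';python3 -m handwheel '[[[0.003,0,0.008,0],[0.003,0,0.008,0]]]'
```

```text
time_s: 23.88
eef_pos: [0.4856, -0.2319, 0.0397]
eef_rot: [0.001, 1.0, -0.0, 0.002]
wrist_force: [1.8, 3.9, 14.7]
opening: 0.696
grasp_force: 73.5
time_s: 24.12
eef_pos: [0.4867, -0.232, 0.038]
eef_rot: [0.001, 1.0, -0.0, 0.002]
wrist_force: [3.3, 4.2, 12.7]
opening: 0.698
grasp_force: 74.2
time_s: 24.38
eef_pos: [0.4873, -0.232, 0.0371]
eef_rot: [0.001, 1.0, 0.0, 0.002]
wrist_force: [0.2, 5.6, 20.0]
opening: 0.695
grasp_force: 78.8
```

```bash
python3 -m handwheel '[[[0.0,0,0.008,0],[0.0,0,0.008,0]]]'; python3 -m handwheel '[[[0,0,-0.014,0],[0,0,-0.014,0]]]'
```

```text
time_s: 24.62
eef_pos: [0.4874, -0.2321, 0.0369]
eef_rot: [0.001, 1.0, 0.0, 0.002]
wrist_force: [-4.7, 8.2, 33.6]
opening: 0.696
grasp_force: 83.3
time_s: 24.88
eef_pos: [0.4872, -0.2321, 0.0375]
eef_rot: [0.001, 1.0, -0.0, 0.002]
wrist_force: [3.7, 2.3, 11.1]
opening: 0.693
grasp_force: 74.9
```

Flat (stiff stop at the predicted height). Next I release, retreat and look.

```bash
python3 -m handwheel '[[[0,0,0,0],[0,0,0,0],[0,0,0,0]]]' 72;python3 -m handwheel '[[[0,0,-0.1,0],[0,0,-0.4,0],[0,0,-0.5,0],[0,0,-0.5,0]]]'; python3 -m handwheel '[[[0.19,-0.3,0,0],[0.19,-0.6,0,0],[0.19,-0.9,0,0],[0.19,-1,0,0],[0.19,-1,0,0]]]'
sed -i 's/^T=grab.*/T=grab("top");S=grab("scene")/' look.py; cat >> look.py <<'E'
x=lambda c,b,s:cv2.resize(c["color"][b[1]:b[3],b[0]:b[2],::-1],None,fx=s,fy=s,interpolation=cv2.INTER_CUBIC)
cv2.imwrite(f'pics/L{z}.png',np.hstack([x(T,(425,235,505,315),4.75),x(S,(370,190,470,290),3.8)]))
E
python3 look.py ring .046
```

```text
time_s: 25.25
eef_pos: [0.4844, -0.2309, 0.0348]
eef_rot: [-0.0, 1.0, -0.0, -0.0]
wrist_force: [-0.3, -0.1, -0.8]
opening: 0.845
grasp_force: 0.0
time_s: 25.75
eef_pos: [0.4858, -0.2319, 0.1369]
eef_rot: [0.001, 1.0, -0.0, 0.001]
wrist_force: [-0.0, 0.1, -0.2]
opening: 0.844
grasp_force: 0.0
time_s: 26.38
eef_pos: [0.5215, -0.0291, 0.1333]
eef_rot: [-0.001, 1.0, 0.001, -0.002]
wrist_force: [0.1, 0.5, -0.6]
opening: 0.845
grasp_force: 0.0
t 26.38 tcp [ 0.5215 -0.0291  0.1333] yaw 0.0029 tiltz [-0.0034  0.001  -1.    ] F [ 0.1015  0.4831 -0.5931] open 72.1 -> shares [ 0.0124 -1.2203  0.3511] twist 0.0019353927882150106
ring ((465.9651794433594, 278.74591064453125), (38.275699615478516, 39.900901794433594), 96.61221313476562) [ 0.4824 -0.2232  0.046 ] err to ring [-0.0033  0.0065  0.    ]
0.04558065250827137 [np.float64(0.04625677588603383), np.float64(0.04619045428662316), np.float64(0.04550134629026814), np.float64(0.04626826325369049)]
```

View pics/L0.046.png

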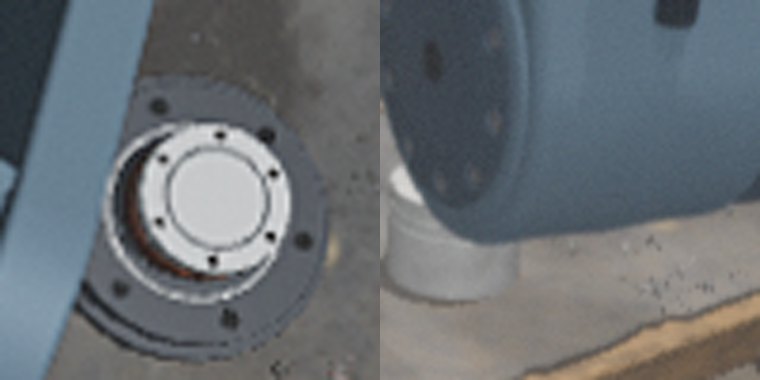

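The steel plate lies flat on the lining (centre at about px 470.6,276.8; brown rim just visible to the left from parallax), inside the ring.

```bash
python3 - <<'E'
from plan import *
T=grab('top')
print(onz(T,(470.6,276.8),.046)-[.4857,-.2297,.046], onz(T,(425+140/4.75,235+199/4.75),.046)[1],onz(T,(425+292/4.75,235+199/4.75),.046)[1])
h=cv2.cvtColor(T["color"],cv2.COLOR_RGB2HSV)
m=cv2.inRange(h,(0,0,165),(180,60,255)); m=cv2.morphologyEx(m,cv2.MORPH_OPEN,np.ones((5,5),np.uint8))
e=ell(m,(440,252,494,305));print(e,onz(T,e[0],.046)-[.4857,-.2297,.046])
v,u=np.nonzero(mask(T,'brown')[240:320,430:500]); print('brown px',len(u),u.min()+430,v.max()+240, onz(T,(u.min()+430,v[u.argmin()]+240),.034),onz(T,(u[v.argmax()]+430,v.max()+240),.034))
go((.523,.1055,.0633),0.0)
E
```

```text
[ 0.0017 -0.0023  0.    ] -0.20057511601649416 -0.2629302090774517
((467.7533264160156, 276.635498046875), (19.818531036376953, 26.032794952392578), 89.8906021118164) [0.0013 0.0032 0.    ]
brown px 2 462 292 [ 0.457  -0.2202  0.034 ] [ 0.457  -0.2202  0.034 ]
t 26.52 tcp [ 0.5224 -0.0319  0.1344] yaw -0.0008 tiltz [-0.0014  0.     -1.    ] F [ 0.0387  0.1858 -0.9216] open 71.8 -> shares [ 0.0028 -0.6868  0.3553] twist -0.0005349609910276776
```

```bash
python3 -m handwheel '[[[0.005,-0.3,0,0],[0.005,-0.6,0,0],[0.005,-0.685,0.05,0],[0.005,-0.685,0.2,0],[0.005,-0.685,0.2,0],[0.005,-0.685,0.2,0]]]'; python3 -c "
from plan import *
go((.5235,.105,.064),0)"
```

```text
time_s: 27.28
eef_pos: [0.5244, 0.1047, 0.0956]
eef_rot: [0.0, 1.0, -0.001, 0.0]
wrist_force: [-0.2, -0.4, 0.3]
opening: 0.841
grasp_force: 0.0
t 27.27 tcp [0.5244 0.1047 0.0956] yaw -0.0018 tiltz [ 0.     -0.0002 -1.    ] F [-0.1696 -0.3657  0.2522] open 71.9 -> shares [-0.0043 -0.0015  0.158 ] twist -0.0012327053393850207
```

```bash
python3 -m handwheel '[[[-0.004,0,0.06,0],[-0.004,0,0.12,0],[-0.004,0,0.153,0],[-0.004,0,0.153,0],[-0.004,0,0.153,0]]]';python3 -m handwheel '[[[0,0,0,0],[0,0,0,0],[0,0,0,0],[0,0,0,0]]]' 40
```

```text
time_s: 27.9
eef_pos: [0.5233, 0.106, 0.0649]
eef_rot: [0.0, 1.0, -0.0, 0.0]
wrist_force: [0.3, 0.8, -0.5]
opening: 0.844
grasp_force: 0.0
time_s: 28.4
eef_pos: [0.5236, 0.1045, 0.0661]
eef_rot: [0.001, 1.0, 0.0, 0.0]
wrist_force: [-4.5, -6.2, 8.5]
opening: 0.698
grasp_force: 63.7
```

```bash
python3 -m handwheel '[[[0,0,-0.05,0],[0,0,-0.1,0],[0,0,-0.3,0],[0,0,-0.5,0],[0,0,-0.5,0]]]'
python3 -m handwheel '[[[-0.13,0.25,0,0],[-0.13,0.5,0,0],[-0.13,0.75,0,0],[-0.13,0.9,0,0]]]' >/dev/null
python3 -m handwheel '[[[-0.115,0.25,0,0],[-0.115,0.5,0,0],[-0.115,0.7,0.1,0],[-0.115,0.77,0.25,0],[-0.115,0.77,0.4,0],[-0.115,0.77,0.4,0],[-0.115,0.77,0.4,0]]]'
python3 -c "
from plan import *
go((.4745,-.229,.0655),0.0)"
```

```text
time_s: 29.02
eef_pos: [0.5258, 0.1062, 0.1689]
eef_rot: [-0.0, 1.0, 0.0, 0.004]
wrist_force: [1.5, 0.0, -1.2]
opening: 0.695
grasp_force: 65.7
time_s: 30.4
eef_pos: [0.4742, -0.2279, 0.0851]
eef_rot: [-0.0, 1.0, 0.0, 0.0]
wrist_force: [-0.4, 0.2, -1.7]
opening: 0.699
grasp_force: 65.8
t 30.4 tcp [ 0.4742 -0.2279  0.0851] yaw 0.0002 tiltz [ 0.0001  0.0001 -1.    ] F [-0.3854  0.2158 -1.7333] open 59.7 -> shares [0.0014 0.0055 0.0979] twist 0.00012974347385474871
```

```bash
python3 -m handwheel '[[[0.002,0.005,0.05,0],[0.002,0.005,0.08,0],[0.002,0.005,0.08,0],[0.002,0.005,0.08,0]]]'; python3 -m handwheel '[[[0,0,0.005,0],[0,0,0.01,0],[0,0,0.01,0]]]'
```

```text
time_s: 30.9
eef_pos: [0.4746, -0.2291, 0.0689]
eef_rot: [0.0, 1.0, -0.0, 0.0]
wrist_force: [-0.4, 0.5, -2.0]
opening: 0.698
grasp_force: 65.8
time_s: 31.28
eef_pos: [0.4745, -0.2291, 0.0667]
eef_rot: [0.0, 1.0, -0.0, 0.0]
wrist_force: [-0.0, 0.2, -2.4]
opening: 0.692
grasp_force: 65.8
```

```bash
python3 -m handwheel '[[[0,0,0.01,0],[0,0,0.01,0]]]'
```

```text
time_s: 31.52
eef_pos: [0.4751, -0.2293, 0.0655]
eef_rot: [0.0, 1.0, -0.0, 0.001]
wrist_force: [-0.3, 1.0, 5.3]
opening: 0.697
grasp_force: 66.6
```

Contact at .0655, as predicted.

```bash
python3 -m handwheel '[[[0.01,0,0.011,0],[0.018,0,0.022,0],[0.018,0,0.022,0]]]'; python3 -m handwheel '[[[0.007,0,0.012,0],[0.013,0,0.025,0],[0.013,0,0.025,0]]]'; python3 -m handwheel '[[[0.003,0,0.01,0],[0.006,0,0.018,0],[0.006,0,0.018,0]]]'
```

```text
time_s: 31.9
eef_pos: [0.4792, -0.2295, 0.0621]
eef_rot: [0.0, 1.0, -0.0, 0.001]
wrist_force: [-1.2, 3.4, 12.7]
opening: 0.696
grasp_force: 68.6
time_s: 32.28
eef_pos: [0.4828, -0.2298, 0.0577]
eef_rot: [0.001, 1.0, -0.0, 0.002]
wrist_force: [1.0, 3.2, 14.2]
opening: 0.7
grasp_force: 70.8
time_s: 32.65
eef_pos: [0.4846, -0.2302, 0.0546]
eef_rot: [0.001, 1.0, -0.0, 0.003]
wrist_force: [1.3, 4.2, 16.4]
opening: 0.694
grasp_force: 72.6
```

```bash
python3 -m handwheel '[[[0.004,0,0.01,0],[0.004,0,0.01,0]]]';python3 -m handwheel '[[[0.004,0,0.01,0],[0.004,0,0.01,0]]]';python3 -m handwheel '[[[0.003,0,0.008,0],[0.003,0,0.008,0]]]'
```

```text
time_s: 32.9
eef_pos: [0.4858, -0.2304, 0.0528]
eef_rot: [0.002, 1.0, -0.0, 0.003]
wrist_force: [2.8, 2.9, 16.3]
opening: 0.701
grasp_force: 73.9
time_s: 33.15
eef_pos: [0.4872, -0.2305, 0.0511]
eef_rot: [0.002, 1.0, -0.0, 0.004]
wrist_force: [5.2, 4.7, 16.1]
opening: 0.698
grasp_force: 75.5
time_s: 33.4
eef_pos: [0.4877, -0.2304, 0.0506]
eef_rot: [0.002, 1.0, 0.0, 0.003]
wrist_force: [0.1, 6.4, 28.1]
opening: 0.697
grasp_force: 76.8
```

```bash
python3 -m handwheel '[[[0,0,0.004,0],[0,0,0.004,0]]]'; python3 -m handwheel '[[[0,0,-0.016,0],[0,0,-0.016,0]]]'; python3 -m handwheel '[[[0,0,0,0],[0,0,0,0],[0,0,0,0]]]' 72;python3 -m handwheel '[[[0,0,-0.1,0],[0,0,-0.4,0],[0,0,-0.5,0],[0,0,-0.5,0]]]'; python3 -m handwheel '[[[0.19,-0.3,0,0],[0.19,-0.6,0,0],[0.19,-0.9,0,0],[0.19,-1,0,0],[0.19,-1,0,0]]]'; python3 -m handwheel '[[[0,-0.3,0,0],[0,-0.6,0,0],[0,-0.6,0,0]]]'
python3 look.py blue .062
```

```text
time_s: 33.65
eef_pos: [0.4877, -0.2304, 0.0506]
eef_rot: [0.002, 1.0, 0.0, 0.003]
wrist_force: [-2.0, 9.1, 33.9]
opening: 0.695
grasp_force: 77.8
time_s: 33.9
eef_pos: [0.4869, -0.2305, 0.0513]
eef_rot: [0.002, 1.0, -0.0, 0.003]
wrist_force: [3.6, 2.5, 11.2]
opening: 0.695
grasp_force: 74.8
time_s: 34.28
eef_pos: [0.4836, -0.2289, 0.048]
eef_rot: [-0.0, 1.0, -0.0, -0.0]
wrist_force: [0.2, -0.1, 0.4]
opening: 0.848
grasp_force: 0.0
time_s: 34.78
eef_pos: [0.4849, -0.2298, 0.1501]
eef_rot: [0.001, 1.0, -0.0, 0.001]
wrist_force: [-0.8, 0.7, 0.7]
opening: 0.844
grasp_force: 0.0
time_s: 35.4
eef_pos: [0.5207, -0.0271, 0.1464]
eef_rot: [-0.001, 1.0, 0.001, -0.002]
wrist_force: [0.1, -0.2, -0.3]
opening: 0.842
grasp_force: 0.0
time_s: 35.78
eef_pos: [0.5212, 0.0932, 0.1472]
eef_rot: [-0.0, 1.0, 0.002, -0.001]
wrist_force: [-0.1, -0.2, -1.3]
opening: 0.842
grasp_force: 0.0
t 35.77 tcp [0.5212 0.0932 0.1472] yaw 0.0037 tiltz [-0.0021  0.0005 -1.    ] F [-0.0982 -0.2134 -1.2967] open 71.9 -> shares [ 0.0123 -0.609   0.4198] twist 0.002499695747774755
blue ((471.462890625, 276.61505126953125), (30.601816177368164, 32.45843505859375), 121.17618560791016) [ 0.4851 -0.2287  0.062 ] err to ring [-0.0006  0.001   0.    ]
0.06835920236198034 [np.float64(0.06305394604872072), np.float64(0.06316852462561695), np.float64(0.06230436922642735), np.float64(0.06090019970390492)]
```

View pics/L0.062.png

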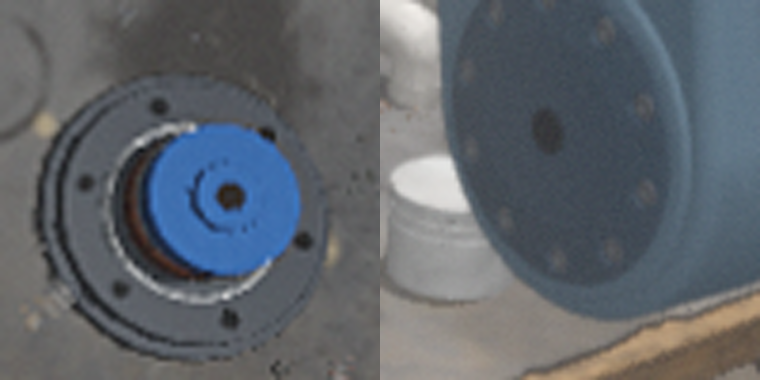

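The blue plate is flat on top, boss up (px 471.5,276.6), about 1 mm from the ring centre. Heights agree at 62 mm and 68 mm on the boss, and the arm is clear of everything.

```bash
python3 -c "
from bench import ctrl
print(ctrl.hand_in())"
```

```text
the job is handed in; nothing more can be done
None
```

I built the clutch pack and handed it in at about 36 s: lining, steel plate, then pressure plate boss up, each set down flat inside the ring within about 3 mm of its centre; the piston was not touched, and no verdict came back.

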